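Stow the screws and hold the enclosure hinge leaf for its pin

TASK

We are hanging the printer enclosure's door, which closes over the drawer of the base: lay the small carton of screws in the open drawer and push the drawer fully shut. Then pick up the loose hinge leaf and bring its knuckle into the gap between the two knuckles on the jamb block, upright, mid-way in the gap and with the holes in line for the pin, and finish while holding it still there in the gripper, not resting on or touching the jamb or its knuckles. Leave everything else on the bench where it is.

Things in the scene. Friction and masses are not known exactly. Their poses are not given: they have to be found in the camera images.
- base: fixed dark drawer unit, 220 (x) x 200 (y) x 85 mm high; origin at the centre of its underside, on the table. Its front, with the drawer, looks along its -x, roughly to the robot (yaw within 0.15 rad). A fixed aluminium jamb block, 36 (x) x 48 (y) x 132 mm high, stands against its left (+y) side, centre at x -92, y +124 mm
- base_drawer0 (a joint): drawer opening in m: 0 fully shut, about 0.13 at the start; slides along the base's +x to shut, friction about 1 to 2 N. Inside 175 (x) x 158 mm (y); walls 41 mm above its inner floor; front panel 15 mm thick, 194 mm wide, its top 73 mm above the table
- base_drawer0_handle (a point): middle of the drawer's bar handle: a horizontal bar 11 mm thick and 110 mm long along the base's y, its axis 35 mm in front of the drawer front and 47 mm above the table; can be pushed or pinched from above. The point moves with the drawer
- drawer_spot (a point): point on the drawer's inner floor, 22 mm above the table, 48 mm behind the inside of the drawer's front wall and mid-way between its sides; at the start it lies in the open part, with the base's front 60 to 90 mm behind it. Axes as the base's; moves with the drawer
- jamb_hole (a point): where the leaf's hole must come: on the upright axis of the two fixed knuckles' holes, mid-way in their gap, 91 mm above the table, 26 mm in front of the jamb's front face. Grey tubes, 24 mm outside, 12 mm hole, from 50 to 74 and 108 to 132 mm above the table; the 34 mm gap is open to the base's -x and both sides. Axes as the base's, z up
- leaf_hole (a point): middle of the hole in the knuckle of the loose grey printed hinge leaf: a tube 24 mm outside, 12 mm hole along z, 24 mm high, half-way up the leaf at its +x end, 42 mm along the leaf's x from leaf_mid, 8 mm clear of the plate. Axes as leaf_mid's
- leaf_mid (a point): centre of the loose leaf's plate, half-way up; grip here across the plate from above. It stands on its lower edge, about 90 g. Plate 44 mm long (x), 8 mm thick (y), 60 mm high; at its -x end a flange 8 mm thick, 44 mm wide (y), 60 mm high (a T from above); at its +x end a 24 mm high neck carries the knuckle. x points from flange to knuckle, z up
- pack_mid (a point): centre of the small cardboard carton of screws, 64 mm (x) x 38 mm (y) x 30 mm high, lying flat; half-way up, 15 mm above the table; about 150 g
- pin: bystander, leave alone: loose steel hinge pin, 8 mm round bar 100 mm long with one end bent over, lying flat; origin in the middle of its length, on the table
- scraper: bystander, leave alone: flat scraper (spatula) about 180 mm long, lying flat; origin under its middle
- glue: bystander, leave alone: small upright glue bottle, 32 mm across, 100 mm high; origin at the centre of its underside
- bracket: bystander, leave alone: printed L bracket, 60 x 40 mm foot and 50 mm high upright; origin at the centre of its underside
- driver: bystander, leave alone: screwdriver about 170 mm long, lying flat; origin under its middle
Mind the look-alikes: they are no part of the job. Leave any purple or red look-alike of the part that bears pack_mid alone.

How it is judged (in metres and radians):
On the way, in this order (a step that is already met when the one before it is completed fails the run):
1. the carton of screws lies in the open drawer, let go (x of pack_mid in the frame of drawer_spot between -0.05 and 0.13 m and y of pack_mid in the frame of drawer_spot between -0.08 and 0.08 m and z of pack_mid in the frame of drawer_spot between 0 and 0.042 m and contact force between pack and the fingers below 0.1 N and linear speed of pack below 0.03 m/s and value of joint base_drawer0 above 0.05 m), for 0.2 s.
2. the drawer is fully shut with the carton inside (value of joint base_drawer0 below 0.006 m and x of pack_mid in the frame of drawer_spot between -0.05 and 0.13 m and y of pack_mid in the frame of drawer_spot between -0.08 and 0.08 m and z of pack_mid in the frame of drawer_spot between 0 and 0.042 m), for 0.2 s.
3. the gripper holds the leaf with its hole in line with the fixed knuckles' holes (horizontal distance between leaf_hole and jamb_hole below 0.0035 m and z of leaf_hole in the frame of jamb_hole between -0.004 and 0.004 m and angle between the z axis of leaf_hole and the z axis of jamb_hole, either way round below 0.07 rad and contact force between leaf and the fingers above 1 N and contact force between leaf and base below 0.25 N and linear speed of leaf below 0.02 m/s), for 0.2 s.
At the end, for the whole second after the job is handed in: Leaf in the fingers (over 1 N), still, touching neither base nor jamb (under 0.25 N); its hole within 3.5 mm sideways and 4 mm in height of the middle of the fixed knuckles' gap, parallel within 0.07 rad; drawer shut to 6 mm with the carton inside (all of step 2 and all of step 3); the arm keeps its last pose, push and grip.
It fails at once if another thing on the bench is moved by more than 30 mm (distance of any of pin, scraper, glue, bracket, driver from where it was at the start of the episode above 0.03 m).
It also fails if it takes over 70 s, if anything falls off the work surface, if the arm or the gripper's body presses on something with over 40 N, if the wrist force passes 120 N, or if a joint passes its speed limit or range.

ROBOT

A 6-joint arm with a two-finger parallel gripper is mounted at the origin on the work surface. World frame = base frame: x ahead of the robot, y to its left, z up, the work surface at z = 0. Lengths are in m, angles in degrees, forces in N, time in s.
With the tool pointing down it reaches from about 0.4 to 0.825 m from the base axis. Payload 7 kg.
Tool frame: the origin (TCP) lies at the very end of the fingers, on their centre line; the grasp point (between the pads) lies 19 mm behind it; z points along the fingers, y is the line along which they close (so a half turn about z gives the same grasp; the last joint's range is limited). The gripper opens to 88 mm and grips with 3 to 60 N. Pads are 19 mm wide; open, the fingers measure 130 mm over their backs; the gripper's body (78 mm by 193 mm) begins 47 mm behind the grasp point.
Start: joints at [92.252, 20.546, 0.682, 0, -70.136, -16.507], TCP at [0.166, 0.654, 0.227] pointing down, gripper open.
Joint ranges: [-176.03, 176.03], [-82.01, 121.73], [-58.28, 71.71], [-173.87, 95.51], [-174.79, -0.11], [-173.66, 173.66]. Speed limits (degrees/s): [136.94, 136.94, 172.46, 180, 180, 180].

INTERFACE

Orientations are given as [roll, pitch, yaw] about the fixed x, y, z axes, in that order (R = Rz(yaw) Ry(pitch) Rx(roll)).
In Python, from plant import ctrl gives the robot as it stands.
- The arm moves only by the tool carry_out, never from a script. Its argument "deltas" is a list that holds one entry, the list of rows, each a list of 5 numbers: the shift along the tool's x, y, z scaled (see below), then the turn about the tool's z scaled (see below), then the opening, from -1 (shut) to 1 (fully open). A call has 1 to 5 rows; each row is the pose to reach, as a shift and turn from the pose commanded when the call began, along the tool's axes at that moment, turning the shorter way round; what a row does not reach only later rows make up. The controller multiplies each number of a shift by 20 cm and each number of a turn by 2 pi rad. A row lasts 1/10 s, in which the tool goes at most 50 mm and 8.59 degrees, less where a joint would pass 70% of its speed; a pose out of reach is approached as far as the arm can. A call with a number of a shift or a turn outside -1 to 1 is refused whole. A call with a gripper value outside its range is refused whole. The fingers move at their own pace and stop on an object; the grip force is fixed at half the most. Time passes only in rows, so rows that repeat a pose let the fingers close. It gives the time, the measured TCP pose, the force, the opening and the grip force at its end, in the units of the state.
- ctrl.get_obs(): the state, without advancing time (a new reading comes with each control period).
- ctrl.snapshot(name): name is "scene" or "top"; returns a dict with "color" (400x640x3 uint8, red, green, blue), "camera_matrix" (3x3 intrinsics, pixels), "R" (3x3) and "t" (3): a world point X has camera coordinates R X + t. Camera axes: x right, y down, z forward; pixel columns grow to the right and rows downward; lengths in m; the calibration is good to about 2 mm. A picture is of the moment at which its call begins. There is no depth.
- ctrl.close_job(): hands the job in; it is judged then, once.
Trained networks look in a picture, given as the dict that the camera call returned (one of the last four; its "shot" number tells which), for a name from the list of things; names that differ only in an ending like _2 or _b are one class to them, and where a whole thing is asked for, a point or a joint stands for the part that bears it (a point fixed in the world has none). Each returns a list of dicts, best first, with "p" (0 to 1); they miss things now and then, are a little off and sometimes report something else, mostly with a low value. They report only what shows in the picture. A call takes as long as a camera call. They do not tell look-alikes from the thing itself.
- ctrl.search_frame(picture, name): "centre" ([column, row] in pixels, amid what is visible of it).
- ctrl.silhouettes(picture, name): "mask" (400x640 bool, what is visible of it) and "centre" ([column, row] in pixels, amid what is visible of it).
- ctrl.spot_point(picture, name): "centre" ([column, row] in pixels: a listed point, or the origin of a listed thing).
The state is a dict: "clock": time; "joint_pos": joint angles; "qvel": joint speeds; "tau": joint torques, N m; "tool_pos": TCP position; "orientation": TCP orientation; "force": force on the tool from outside, world axes, zero at the start; "moment": the same for the moment, N m; "opening": finger opening in m; "gripper_force": force on a finger pad.
Only numpy, scipy, OpenCV 4.12 (cv2) and the standard library are available. Lean on these libraries where they do the work, as an engineer would, in place of code of your own. Each camera call takes 0.05 s, during which the arm holds its last target. There are 200 camera calls.

## Working session

There is one attempt and no reset: what is moved stays moved. The work goes in short steps, Python scripts to look and compute and a tool call to move; the robot and the scene stay as the last step left them, time stands still between calls to the robot, and variables do not carry over. Pictures are saved under pics/ and viewed, at most 10 in all, crops included, and the job is handed in when it is done.

Besides the shell and the picture viewer there is one more tool, called after "Call:" in YAML: its name, and indented under it one key for each argument. carry_out: Moves the arm, as the interface text tells. Its arguments: {"type":"object","properties":{"deltas":{"type":"array"}},"required":["deltas"]}

```bash
mkdir -p pics
cat > h.py <<'E'
import numpy as np, cv2
from plant import ctrl
from scipy.spatial.transform import Rotation as Rn
def ray(s,px):
    K,R,t=s["camera_matrix"],s["R"],s["t"]
    d=R.T@np.linalg.inv(K)@np.array([px[0],px[1],1.]); c=-R.T@t
    return c,d/np.linalg.norm(d)
def atz(s,px,z):
    c,d=ray(s,px); return c+d*(z-c[2])/d[2]
def tri(a,pa,b,pb):
    A=np.zeros((3,3));v=np.zeros(3)
    for s,p in((a,pa),(b,pb)):
        c,d=ray(s,p);M=np.eye(3)-np.outer(d,d);A+=M;v+=M@c
    return np.linalg.solve(A,v)
def proj(s,X):
    p=(s["camera_matrix"]@(s["R"]@np.asarray(X,float).T+s["t"][:,None])).T if np.ndim(X)>1 else s["camera_matrix"]@(s["R"]@np.asarray(X)+s["t"])
    return p[...,:2]/p[...,2:]
def save(s,n): cv2.imwrite(f"pics/{n}.png",s["color"][...,::-1])
E
python3 - <<'E'
from h import *
a=ctrl.snapshot("scene");b=ctrl.snapshot("top");save(a,"s0");save(b,"t0")
print(ctrl.get_obs())
for n in["base","base_drawer0_handle","drawer_spot","jamb_hole","leaf_hole","leaf_mid","pack_mid","pin","scraper","glue","bracket","driver"]:
    for k,s in(("S",a),("T",b)):
        print(n,k,[(np.round(r["centre"]).tolist(),round(r["p"],2)) for r in ctrl.spot_point(s,n)[:4]])
for s in(a,b):print(-s["R"].T@s["t"],s["R"][2])
E
```

```text
{'clock': 0.1, 'joint_pos': array([ 9.22512883e+01,  2.05877972e+01,  6.39307641e-01, -1.80558758e-02,
       -7.01352411e+01, -1.65071629e+01]), 'qvel': array([ 0.00742395, -0.08474991,  0.1349764 ,  0.08270516, -0.07454592,
       -0.07858857]), 'tau': array([-7.21277502e-04, -5.84165990e+01,  2.93749666e+01,  7.01529086e+00,
        1.01808840e-02, -4.46981801e-05]), 'tool_pos': array([0.16613383, 0.65378953, 0.22571227]), 'orientation': array([ 1.79914897e+02, -7.51810399e-03, -1.42620169e+01]), 'force': array([-0.86948275,  0.15048572, -0.34074652]), 'moment': array([-0.02024133, -0.05415776, -0.01850626]), 'gripper_force': 0.0, 'opening': 0.08770066971069583}
base S [([324.0, 252.0], 0.91)]
base T [([313.0, 149.0], 0.79), ([403.0, 253.0], 0.69)]
base_drawer0_handle S [([301.0, 179.0], 0.73)]
base_drawer0_handle T [([325.0, 253.0], 0.68)]
drawer_spot S [([310.0, 204.0], 0.91)]
drawer_spot T [([319.0, 214.0], 0.67)]
jamb_hole S [([352.0, 189.0], 0.7), ([166.0, 219.0], 0.36)]
jamb_hole T [([273.0, 196.0], 0.61)]
leaf_hole S [([224.0, 196.0], 0.74)]
leaf_hole T [([413.0, 247.0], 0.
[... 217 characters left out ...]
7), ([253.0, 279.0], 0.74), ([178.0, 270.0], 0.6)]
pin S [([243.0, 233.0], 0.61)]
pin T [([397.0, 193.0], 0.65)]
scraper S [([413.0, 220.0], 0.58)]
scraper T [([212.0, 176.0], 0.96), ([474.0, 236.0], 0.75)]
glue S [([443.0, 211.0], 0.72), ([234.0, 193.0], 0.61), ([312.0, 204.0], 0.34)]
glue T [([170.0, 184.0], 0.47)]
bracket S [([443.0, 211.0], 0.68), ([222.0, 195.0], 0.63), ([454.0, 193.0], 0.49)]
bracket T [([144.0, 218.0], 0.71)]
driver S [([165.0, 221.0], 0.58), ([234.0, 193.0], 0.4)]
driver T [([476.0, 232.0], 0.81), ([414.0, 247.0], 0.28)]
[ 1.58517269 -0.18415982  0.83322315] [-0.80361268  0.13339931 -0.58000973]
[0.405353   0.01839838 1.25248558] [ 0.14926385 -0.03302058 -0.98824589]
```

View pics/s0.png

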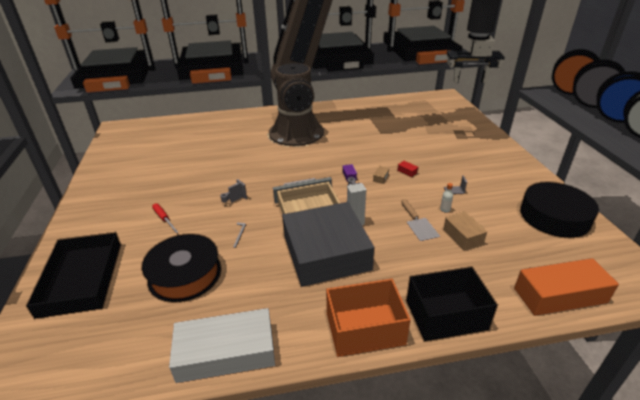

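View pics/t0.png

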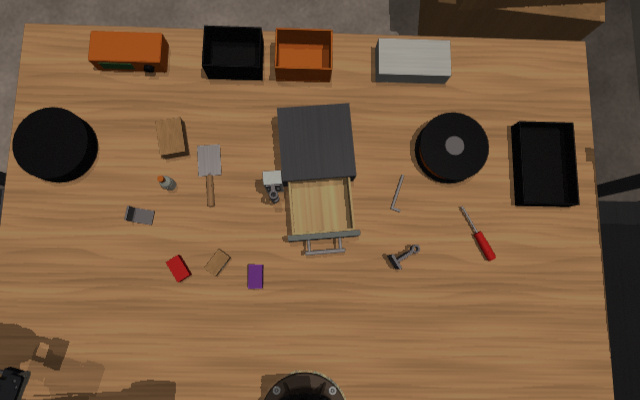

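The scene view shows the brown carton at (382,174), the leaf at (233,191) and the base with its open drawer at (325,230). In the top view they are at (218,262), (404,256) and (317,170). The purple and red boxes are look-alikes. I'll enlarge the crops for exact edges.

```bash
cat > crop.py <<'E'
from h import *
def crop(s,x,y,w,h,k):
    c=cv2.resize(s["color"][y:y+h,x:x+w],None,fx=k,fy=k,interpolation=cv2.INTER_CUBIC)
    for i in range(0,w,10): cv2.putText(c,str(x+i),(i*k,8),0,.3,(255,255,0)) if i%20==0 else None; c[:4,i*k]=255
    for j in range(0,h,10): cv2.putText(c,str(y+j),(0,j*k+4),0,.3,(255,255,0)) if j%20==0 else None; c[j*k,:4]=255
    return c
def montage(cs,name):
    W=max(c.shape[1] for c in cs); 
    cv2.imwrite(f"pics/{name}.png",np.vstack([np.pad(c,((0,0),(0,W-c.shape[1]),(0,0))) for c in cs])[...,::-1])
E
python3 - <<'E'
from crop import *
a=ctrl.snapshot("scene");b=ctrl.snapshot("top")
L=np.hstack([crop(b,255,95,110,165,3),crop(b,380,235,60,165//1,3)*1])
r=crop(a,265,160,115,130,4)[:495]
montage([np.hstack([crop(b,255,95,110,165,3),np.pad(r,((0,495-r.shape[0]),(0,0),(0,0)))])],"m1")
montage([np.hstack([crop(b,380,235,50,40,8),crop(a,212,172,48,40,8)])],"m2")
np.set_printoptions(precision=4,suppress=True)
M={}
for k,s in(("S",a),("T",b)):
    for n in["pack_mid","leaf_mid","base"]:
        for r in ctrl.silhouettes(s,n)[:4]:
            m=r["mask"].astype(np.uint8);ys,xs=np.nonzero(m)
            print(k,n,round(r["p"],2),np.array(r["centre"]),"mean",xs.mean(),ys.mean(),m.sum(),s["color"][m>0].mean(0).round())
            hull=cv2.minAreaRect(np.c_[xs,ys].astype(np.float32));print("   rect",hull)
    s.pop("shot",None)
    np.savez(f"{k}.npz",**s)
E
```

```text
S pack_mid 0.71 [384.1 174.9] mean 380.62359550561797 174.01685393258427 178 [133. 102.  72.]
   rect ((380.6470642089844, 173.91177368164062), (12.854387283325195, 15.522278785705566), 14.03624439239502)
S pack_mid 0.7 [405.8 168.2] mean 407.5308641975309 168.54732510288065 243 [133.  41.  34.]
   rect ((407.4143981933594, 168.6883544921875), (21.021188735961914, 12.827890396118164), 24.443954467773438)
S pack_mid 0.6 [349.2 173.3] mean 348.67469879518075 170.9277108433735 166 [ 95.  52. 103.]
   rect ((348.79229736328125, 170.83847045898438), (13.767854690551758, 13.767854690551758), 82.87498474121094)
S pack_mid 0.44 [234.3 191.9] mean 234.3989769820972 192.2941176470588 391 [76. 68. 64.]
   rect ((232.2134552001953, 190.7584228515625), (20.31230926513672, 27.507816314697266), 77.00537872314453)
S leaf_mid 0.81 [232.9 193.5] mean 234.72316384180792 192.41525423728814 354 [70. 64. 61.]
   rect ((232.58987426757812, 191.05616760253906), (19.562776565551758, 26.15865707397461), 77.00537872314453)
S base 0.75 [322.1 232.3] mean 324.7540563620837 229.0886909845065 8197 [85. 78. 71.]
  
[... 294 characters left out ...]
7)
T pack_mid 0.6 [253.7 277.2] mean 255.0922190201729 276.64841498559076 347 [ 93.  47. 106.]
   rect ((255.0, 276.5), (23.0, 14.0), 90.0)
T pack_mid 0.55 [219.3 262.5] mean 216.8897435897436 262.82307692307694 390 [126.  94.  61.]
   rect ((216.8599853515625, 262.52001953125), (16.0, 25.0), 36.869895935058594)
T leaf_mid 0.56 [398.9 256. ] mean 402.61937716262975 256.7266435986159 289 [77. 68. 63.]
   rect ((405.5710144042969, 257.4704284667969), (18.076927185058594, 33.61539077758789), 67.38013458251953)
T base 0.97 [316.4 171.5] mean 315.93193874487037 172.6664998498649 9991 [95. 85. 72.]
   rect ((309.4221496582031, 180.2548828125), (149.146484375, 92.50701141357422), 86.42366790771484)
```

View pics/m1.png

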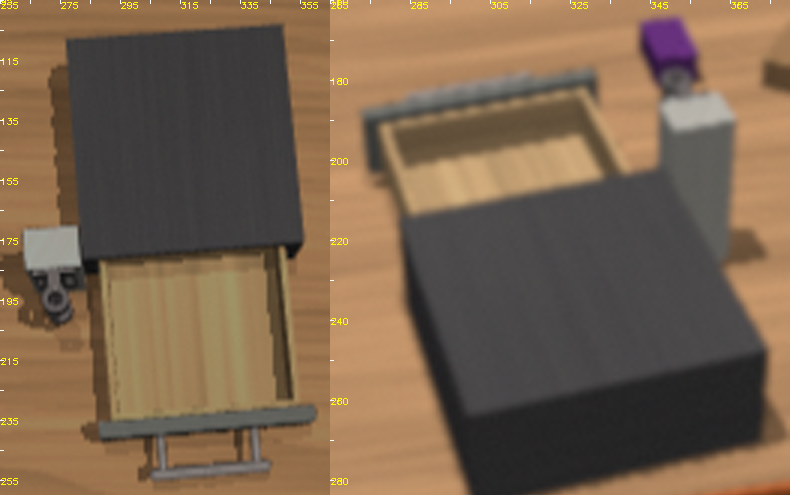

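View pics/m2.png

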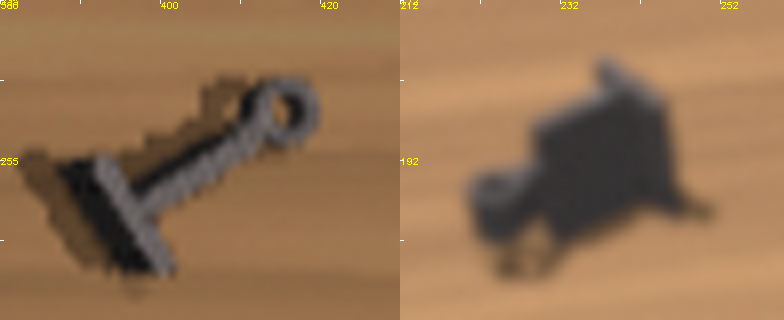

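The crops give the corners. In the top view the base top runs (277,108), (349,104), (355.7,174), (283,178), with the upper knuckle's hole at (273.7,194). The leaf's flange ends are at (393,255) and (401,268.7), with its hole at (415.7,248.5). Next I fit the poses from these.

```bash
cat >> h.py <<'E'
from scipy.optimize import least_squares
def tf(p,X):
    c,s=np.cos(p[2]),np.sin(p[2]);X=np.atleast_2d(np.asarray(X,float))
    return np.c_[p[0]+c*X[:,0]-s*X[:,1],p[1]+s*X[:,0]+c*X[:,1],X[:,2]]
def fit(obs,p0):  # obs: list of (snap,[X],[px])
    f=lambda p:np.concatenate([(proj(s,tf(p,X))-np.array(px)).ravel() for s,X,px in obs])
    r=least_squares(f,p0,loss="soft_l1",x_scale=[.01,.01,.05]);return r.x,f(r.x).reshape(-1,2)
def wrap(a): return (a+180)%360-180
def go(x,y,z,yaw,o=None):
    o=o or ctrl.get_obs();R=Rn.from_euler("xyz",o["orientation"],degrees=True).as_matrix()
    d=R.T@(np.array([x,y,z])-o["tool_pos"])/.2
    print("at",o["tool_pos"].round(4),o["orientation"].round(2),"shift",d.round(3),"turn",round(-wrap(yaw-o["orientation"][2])/360,4))
E
python3 - <<'E'
from h import *
np.set_printoptions(precision=4,suppress=True)
S=dict(np.load("S.npz"));T=dict(np.load("T.npz"))
ct=lambda L:[(255+(u+.5)/3-.5,95+(v+.5)/3-.5) for u,v in L]
cs=lambda L:[(265+(u-330+.5)/4-.5,160+(v+.5)/4-.5) for u,v in L]
B=[(.11,.1,.085),(.11,-.1,.085),(-.11,-.1,.085),(-.11,.1,.085)]
J=[(-.074,.148,.132),(-.074,.1,.132),(-.11,.148,.132)]
K=[(-.136,.124,.132)]
obs=[(T,B+J+K,ct([(66,40),(283,26),(302,238),(84,250),(24,230),(77,227),(27,268),(56,298)])),
 (S,B+K,cs([(767,348),(470,415),(401,215),(662,170),(676,78)]))]
p,r=fit(obs,[.72,0,.08]);print("base",p,np.degrees(p[2]));print(r.T)
for n,q in(("jamb",(-.136,.124,.091)),):print(n,tf(p,q))
# drawer opening: front panel top-front edge ends, z=.073
for u,v in[(101,437),(317,414)]:
    w=atz(T,ct([(u,v-8)])[0],.073);c,s=np.cos(p[2]),np.sin(p[2]);d=w[:2]-p[:2];print("panel",c*d[0]+s*d[1],-s*d[0]+c*d[1])
for u,v in[(152,474),(269,464)]:
    w=atz(T,ct([(u,v)])[0],.047);d=w[:2]-p[:2];print("handle",c*d[0]+s*d[1],-s*d[0]+c*d[1])
lt=lambda L:[(380+(u+.5)/8-.5,235+(v+.5)/8-.5) for u,v in L]
ls=lambda L:[(212+(u-400+.5)/8-.5,172+(v+.5)/8-.5) for u,v in L]
for off in(-.018,-.026):
    X=[(off,.022,.06),(off,-.022,.06),(.042,0,.042)]
    q,r=fit([(T,X,lt([(105,160),(168,270),(286,108)])),(S,X,ls([(662,98),(606,65),(497,182)]))],[.6,-.25,-.7]);print("leaf",off,q,np.degrees(q[2]));print(r.T)
# pack: brown silhouettes fitted at top face
c=atz(T,(217,262.5),.026);d=atz(T,(217-6,262.5+8),.026)-c
print("pack",c,np.degrees(np.arctan2(d[1],d[0])),"scene",atz(S,(381,174),.022),"tri",tri(T,(217,262.5),S,(381,174)))
from h import ctrl
np.save("base.npy",p)
E
```

```text
base [ 0.7297 -0.0198  0.1056] 6.049787797112645
[[-0.7821 -0.6275  1.3689 -0.3386 -0.845   0.1767 -0.8099 -0.2969  0.6028
  -0.7932 -2.6982 -2.0769 -0.544 ]
 [-0.9357 -1.6982  5.7813  7.9987 -0.7192 -1.2466  0.3788 -0.396   0.3699
   0.5353 -2.4695 -3.9593 -0.1375]]
jamb [[0.5814 0.0891 0.091 ]]
panel -0.24754847586470258 0.09558181728746515
panel -0.24426939892295316 -0.0971731399777345
handle -0.29024155779935107 0.05384008073801737
handle -0.29083212764427174 -0.05204273886689586
leaf -0.018 [ 0.4271 -0.257  -1.0101] -57.87648924374551
[[-0.4073  0.5737 -1.7215 -1.1364 -1.716   0.7775]
 [-0.9785 -0.5445  1.1299  0.448  -0.8859 -0.8831]]
leaf -0.026 [ 0.43   -0.2613 -1.0003] -57.3114304194539
[[-1.312  -0.1973 -0.2427 -0.3932 -1.0878 -0.5219]
 [-0.3605 -0.0062 -0.0437  0.0698 -1.1991 -0.1458]]
pack [0.4057 0.242  0.026 ] 145.0787742556319 scene [0.4156 0.243  0.022 ] tri [0.406  0.2452 0.0153]
```

Run:
```python
from h import *
np.set_printoptions(precision=4,suppress=True)
S=dict(np.load("S.npz"));T=dict(np.load("T.npz"))
ct=lambda L:[(255+(u+.5)/3-.5,95+(v+.5)/3-.5) for u,v in L]
cs=lambda L:[(265+(u-330+.5)/4-.5,160+(v+.5)/4-.5) for u,v in L]
B=[(.11,.1,.085),(.11,-.1,.085)]
J=[(-.074,.148,.132),(-.074,.1,.132),(-.11,.148,.132)]
K=[(-.136,.124,.132)]
p,r=fit([(T,B+J+K,ct([(66,40),(283,26),(24,230),(77,227),(27,268),(56,298)])),(S,B+K,cs([(767,348),(470,415),(676,78)]))],[.72,0,.08])
print("base",p,np.degrees(p[2]),tf(p,(-.136,.124,.091)));print(r.T);np.save("base.npy",p)
print("spot",tf(p,(-.185,0,.022)),"handle",tf(p,(-.29,0,.047)))
go(.287,.448,.2,-25);go(.407,.243,.2,-35)
```

```text
base [ 0.7276 -0.0207  0.1018] 5.831371207907019 [[0.5797 0.0888 0.091 ]]
[[-0.3342 -0.1435 -0.6487  0.3815 -0.6664 -0.1873 -0.0616 -1.4775 -0.7872]
 [-0.3463 -0.8505 -0.1272 -0.5866  0.9805  0.2474  0.0024 -0.0804 -0.4298]]
spot [[ 0.5436 -0.0395  0.022 ]] handle [[ 0.4391 -0.0502  0.047 ]]
at [0.1662 0.6542 0.2266] [180.     0.   -14.26] shift [0.839 0.851 0.133] turn 0.0298
at [0.1662 0.6542 0.2266] [180.     0.   -14.26] shift [1.673 1.696 0.133] turn 0.0576
```

Call:
carry_out:
  deltas:
    - [[0.84, 0.85, 0.0, 0.0576, 1], [0.84, 0.85, 0.0, 0.0576, 1], [0.84, 0.85, 0.0, 0.0576, 1], [0.84, 0.85, 0.0, 0.0576, 1], [0.84, 0.85, 0.0, 0.0576, 1]]

```text
clock: 2.2
tool_pos: [0.288, 0.4457, 0.2269]
orientation: [-180.0, 0.0, -35.0]
force: [0.0, 0.7, 0.0]
opening: 0.0875
gripper_force: 0.0
```

```bash
python3 -c "
from h import *
go(.407,.243,.12,-35)"
```

```text
at [0.288  0.4457 0.2269] [-1.7998e+02  1.0000e-02 -3.5020e+01] shift [1.069 0.489 0.534] turn -0.0
```

Call:
carry_out:
  deltas:
    - [[1.0, 0.49, 0.2, 0, 1], [1.0, 0.49, 0.4, 0, 1], [1.0, 0.49, 0.53, 0, 1], [1.0, 0.49, 0.53, 0, 1], [1.0, 0.49, 0.53, 0, 1]]

```text
clock: 2.7
tool_pos: [0.3955, 0.2517, 0.1203]
orientation: [-179.9, -0.0, -35.0]
force: [0.5, 1.1, -0.1]
opening: 0.0876
gripper_force: 0.0
```

Run:
```python
from crop import *
go(.407,.243,.005,-35)
a=ctrl.snapshot("scene");b=ctrl.snapshot("top")
montage([np.hstack([crop(b,190,235,60,50,6),crop(a,340,130,70,50,6)])],"m3")
```

```text
at [0.3955 0.2517 0.1203] [-179.9    -0.    -34.97] shift [0.072 0.003 0.576] turn 0.0001
```

View pics/m3.png

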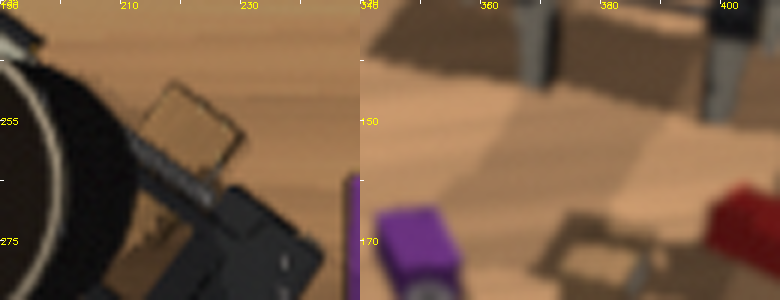

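The crop shows the open fingers straddling the carton's line: the carton corner is at (232,258) in the top view and the fingers point at it. Descend and grip.

Call:
carry_out:
  deltas:
    - [[0.07, 0.0, 0.15, 0, 1], [0.07, 0.0, 0.3, 0, 1], [0.07, 0.0, 0.45, 0, 1], [0.07, 0.0, 0.57, 0, 1], [0.07, 0.0, 0.57, 0, 1]]

```text
clock: 3.3
tool_pos: [0.4051, 0.2437, 0.0043]
orientation: [179.7, 0.0, -35.0]
force: [-1.8, -0.5, 1.1]
opening: 0.0877
gripper_force: 0.0
```

Call:
carry_out:
  deltas:
    - [[0, 0, 0, 0, -1], [0, 0, 0, 0, -1], [0, 0, 0, 0, -1], [0, 0, 0, 0, -1], [0, 0, 0, 0, -1]]

```text
clock: 3.8
tool_pos: [0.4066, 0.2454, 0.0073]
orientation: [-179.9, -0.0, -35.0]
force: [-0.3, -1.0, -0.5]
opening: 0.0533
gripper_force: 0.0
```

Call:
carry_out:
  deltas:
    - [[0, 0, -0.1, 0, -1], [0, 0, -0.3, 0, -1], [0, 0, -0.5, 0, -1], [0, 0, -0.7, 0, -1], [0, 0, -0.7, 0, -1]]

```text
clock: 4.3
tool_pos: [0.4087, 0.2475, 0.1524]
orientation: [-179.4, -0.1, -34.9]
force: [0.5, 0.2, 0.0]
opening: 0.0133
gripper_force: 0.0
```

```bash
python3 -c "
from h import *
go(.5436,-.0395,.145,5.8)"
```

```text
at [0.4087 0.2475 0.1524] [-1.7943e+02 -9.0000e-02 -3.4930e+01] shift [1.375 0.79  0.031] turn -0.1131
```

The fingers close slowly (about 70 mm/s) and I lifted too early. Open again and look.

Call:
carry_out:
  deltas:
    - [[0, 0, 0, 0, 1], [0, 0, 0, 0, 1], [0, 0, 0, 0, 1], [0, 0, 0, 0, 1], [0, 0, 0, 0, 1]]

```text
clock: 4.8
tool_pos: [0.4061, 0.2448, 0.1459]
orientation: [179.9, 0.0, -35.0]
force: [-0.5, 0.4, 0.6]
opening: 0.0474
gripper_force: 0.0
```

Run:
```python
from crop import *
a=ctrl.snapshot("scene");b=ctrl.snapshot("top")
montage([np.hstack([crop(b,190,235,60,50,6),crop(a,340,135,70,50,6)])],"m4")
for s in (a,b):
  for r in ctrl.silhouettes(s,"pack_mid")[:4]:
    m=r["mask"]; print(s["color"][m].mean(0).round(),cv2.minAreaRect(np.argwhere(m)[:,::-1].astype(np.float32)))
print(ctrl.get_obs()["opening"])
```

```text
[102.  30.  25.] ((407.7000427246094, 168.1000213623047), (20.124608993530273, 12.969194412231445), 26.56505012512207)
[98. 76. 53.] ((380.0, 174.0), (14.0, 14.0), 90.0)
[ 96.  55. 101.] ((348.9176330566406, 171.6294403076172), (15.510529518127441, 14.100480079650879), 77.47119140625)
[143. 120.  91.] ((305.0335998535156, 194.02349853515625), (29.485576629638672, 63.54750061035156), 79.99201965332031)
[ 97.  49. 110.] ((254.5, 277.0), (24.0, 15.0), 90.0)
[129.  96.  63.] ((223.05471801757812, 254.47442626953125), (13.5842866897583, 5.126145839691162), 19.983104705810547)
0.06387395880735018
```

View pics/m4.png

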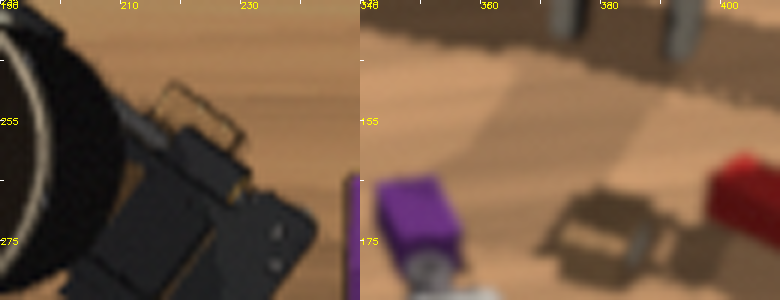

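The carton has not moved: its corners are still at (218,249) and (230,257) in the top view. Retry with a longer close.

Call:
carry_out:
  deltas:
    - [[0.0, 0.0, 0.0, 0, 1], [0.0, 0.0, 0.2, 0, 1], [0.0, 0.0, 0.4, 0, 1], [0.0, 0.0, 0.6, 0, 1], [0.0, 0.0, 0.705, 0, 1]]

```text
clock: 5.5
tool_pos: [0.4053, 0.2438, 0.003]
orientation: [179.8, 0.0, -35.0]
force: [-0.6, 1.2, -0.6]
opening: 0.0876
gripper_force: 0.0
```

Call:
carry_out:
  deltas:
    - [[0, 0, 0, 0, -1], [0, 0, 0, 0, -1], [0, 0, 0, 0, -1], [0, 0, 0, 0, -1], [0, 0, 0, 0, -1]]

```text
clock: 6.0
tool_pos: [0.4067, 0.2457, 0.0067]
orientation: [-179.9, -0.0, -35.0]
force: [0.0, -1.2, -0.2]
opening: 0.0534
gripper_force: 0.0
```

Call:
carry_out:
  deltas:
    - [[0, 0, 0, 0, -1], [0, 0, 0, 0, -1], [0, 0, 0, 0, -1], [0, 0, 0, 0, -1]]

```text
clock: 6.4
tool_pos: [0.4063, 0.245, 0.0059]
orientation: [-180.0, -0.0, -35.0]
force: [-2.1, -0.1, 6.2]
opening: 0.0377
gripper_force: 30.0
```

Call:
carry_out:
  deltas:
    - [[0, 0, -0.2, 0, -1], [0, 0, -0.45, 0, -1], [0.15, 0.1, -0.7, 0, -1], [0.4, 0.22, -0.7, -0.024, -1], [0.6, 0.35, -0.7, -0.048, -1]]

```text
clock: 6.9
tool_pos: [0.456, 0.1421, 0.1466]
orientation: [-179.8, -0.1, -19.9]
force: [1.3, -0.1, -2.0]
opening: 0.0377
gripper_force: 30.0
```

```bash
python3 -c "
from h import *
go(.5436,-.0395,.135,5.8)"
```

```text
at [0.456  0.1421 0.1466] [-1.7977e+02 -1.4000e-01 -1.9940e+01] shift [0.721 0.705 0.057] turn -0.0715
```

Call:
carry_out:
  deltas:
    - [[0.2, 0.2, 0.0, -0.022, -1], [0.4, 0.4, 0.0, -0.044, -1], [0.62, 0.634, 0.05, -0.0653, -1], [0.62, 0.634, 0.05, -0.0653, -1], [0.62, 0.634, 0.05, -0.0653, -1]]

```text
clock: 7.4
tool_pos: [0.5273, -0.0244, 0.1331]
orientation: [179.9, 0.1, 2.9]
force: [-0.3, -0.6, -1.6]
opening: 0.038
gripper_force: 30.0
```

```bash
python3 -c "
from h import *
go(.5436,-.0395,.03,5.8)"
```

```text
at [ 0.5273 -0.0244  0.1331] [1.7995e+02 1.2000e-01 2.9400e+00] shift [0.078 0.079 0.515] turn -0.0079
```

Call:
carry_out:
  deltas:
    - [[0, 0, 0, 0, -1], [0, 0, 0, 0, -1], [0, 0, 0, 0, -1]]

```text
clock: 7.7
tool_pos: [0.5267, -0.0188, 0.1346]
orientation: [-180.0, -0.0, 3.2]
force: [-0.3, 0.3, -1.5]
opening: 0.0377
gripper_force: 30.0
```

```bash
python3 -c "
from h import *
go(.5436,-.0395,.030,5.8)"
```

```text
at [ 0.5267 -0.0188  0.1346] [-1.7999e+02 -1.0000e-02  3.2500e+00] shift [0.079 0.108 0.523] turn -0.0071
```

Call:
carry_out:
  deltas:
    - [[0.079, 0.108, 0.0, -0.0071, -1], [0.079, 0.108, 0.1, -0.0071, -1], [0.079, 0.108, 0.25, -0.0071, -1], [0.079, 0.108, 0.4, -0.0071, -1], [0.079, 0.108, 0.515, -0.0071, -1]]

```text
clock: 8.2
tool_pos: [0.5433, -0.0393, 0.0303]
orientation: [-180.0, 0.0, 5.8]
force: [-0.1, -0.2, -1.5]
opening: 0.0375
gripper_force: 30.0
```

Call:
carry_out:
  deltas:
    - [[0, 0, 0, 0, -1], [0, 0, 0, 0, -1], [0, 0, 0, 0, 0.0], [0, 0, 0, 0, 0.3], [0, 0, 0, 0, 0.3]]

```text
clock: 8.7
tool_pos: [0.5445, -0.0404, 0.0325]
orientation: [-180.0, -0.1, 5.7]
force: [-0.4, -0.1, 0.2]
opening: 0.0536
gripper_force: 0.0
```

Call:
carry_out:
  deltas:
    - [[0, 0, -0.1, 0, 0.3], [0, 0, -0.25, 0, 0.3], [0, 0, -0.4, 0, 0.3], [0, 0, -0.55, 0, -1], [0, 0, -0.55, 0, -1]]

```text
clock: 9.2
tool_pos: [0.5466, -0.0403, 0.1464]
orientation: [-180.0, -0.5, 5.8]
force: [0.3, -0.6, 0.4]
opening: 0.046
gripper_force: 0.0
```

Call:
carry_out:
  deltas:
    - [[-0.2, 0, 0, 0, -1], [-0.4, 0, 0, 0, -1], [-0.6, 0, 0, 0, -1], [-0.7, 0, 0, 0, -1], [-0.7, 0, 0, 0, -1]]

```text
clock: 9.7
tool_pos: [0.4019, -0.0551, 0.1417]
orientation: [-180.0, -0.0, 5.7]
force: [1.7, 0.9, -0.0]
opening: 0.0065
gripper_force: 0.0
```

Run:
```python
from crop import *
p=np.load("base.npy")
h=tf(p,(-.325,0,0))[0];go(h[0],h[1],.03,5.83)
b=ctrl.snapshot("top")
montage([crop(b,270,165,110,100,5)],"m5")
```

```text
at [ 0.4019 -0.0551  0.1417] [-1.7995e+02 -4.0000e-02  5.7100e+00] shift [ 0.012 -0.005  0.558] turn -0.0003
```

View pics/m5.png

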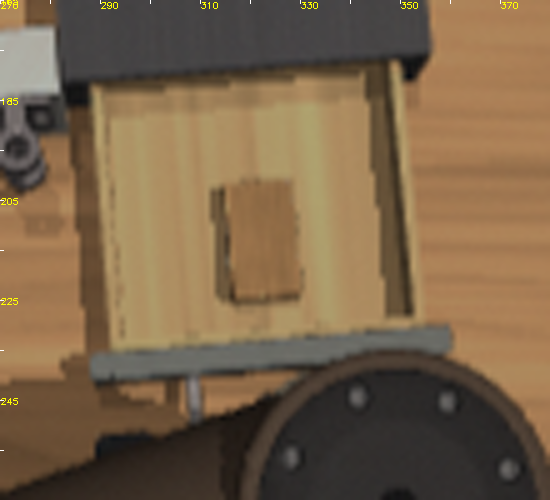

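The carton lies flat in the drawer at (322,213), and the handle bar is still visible at (308,243). Now descend in front of the bar and push.

Call:
carry_out:
  deltas:
    - [[0, 0, 0.15, 0, -1], [0, 0, 0.35, 0, -1], [0, 0, 0.55, 0, -1], [0, 0, 0.55, 0, -1], [0.1, 0, 0.55, 0, -1]]

```text
clock: 10.25
tool_pos: [0.4226, -0.0532, 0.0311]
orientation: [179.9, 0.3, 5.7]
force: [2.2, 1.1, 0.8]
opening: 0.0002
gripper_force: 2.5
```

Call:
carry_out:
  deltas:
    - [[0.1, 0, 0, 0, -1], [0.2, 0, 0, 0, -1], [0.3, 0, 0, 0, -1], [0.4, 0, 0, 0, -1], [0.5, 0, 0, 0, -1]]

```text
clock: 10.75
tool_pos: [0.5252, -0.0426, 0.033]
orientation: [180.0, 0.0, 5.7]
force: [-2.2, 0.6, -0.5]
opening: 0.0002
gripper_force: 0.9
```

Run:
```python
from h import *
p=np.load("base.npy");h=tf(p,(-.175,0,0))[0];go(h[0],h[1],.03,5.83)
```

```text
at [ 0.5252 -0.0426  0.033 ] [1.7999e+02 2.0000e-02 5.7200e+00] shift [ 0.143 -0.006  0.015] turn -0.0003
```

Push on in small steps until the force rises.

Call:
carry_out:
  deltas:
    - [[0.04, 0, 0, 0, -1], [0.08, 0, 0, 0, -1], [0.11, 0, 0, 0, -1], [0.13, 0, 0, 0, -1], [0.13, 0, 0, 0, -1]]

```text
clock: 11.25
tool_pos: [0.5503, -0.0399, 0.0317]
orientation: [-180.0, -0.0, 5.7]
force: [0.3, 0.2, 1.2]
opening: 0.0003
gripper_force: 0.0
```

Call:
carry_out:
  deltas:
    - [[0.02, 0, 0, 0, -1], [0.04, 0, 0, 0, -1], [0.04, 0, 0, 0, -1]]

```text
clock: 11.55
tool_pos: [0.5585, -0.0391, 0.0316]
orientation: [180.0, -0.0, 5.7]
force: [0.9, -0.4, 0.1]
opening: 0.0005
gripper_force: 0.0
```

Call:
carry_out:
  deltas:
    - [[0.02, 0, 0, 0, -1], [0.04, 0, 0, 0, -1], [0.04, 0, 0, 0, -1]]

```text
clock: 11.85
tool_pos: [0.5665, -0.0383, 0.0314]
orientation: [180.0, -0.0, 5.7]
force: [-1.0, -0.3, -1.1]
opening: 0.0006
gripper_force: 0.0
```

Run:
```python
from crop import *
b=ctrl.snapshot("top");a=ctrl.snapshot("scene")
montage([np.hstack([crop(b,265,165,110,100,4),crop(a,265,150,110,100,3)[:300].repeat(1,0) if 0 else cv2.resize(crop(a,265,150,85,100,4),None,fx=1,fy=1)])],"m6")
```

```text
(no output)
```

View pics/m6.png

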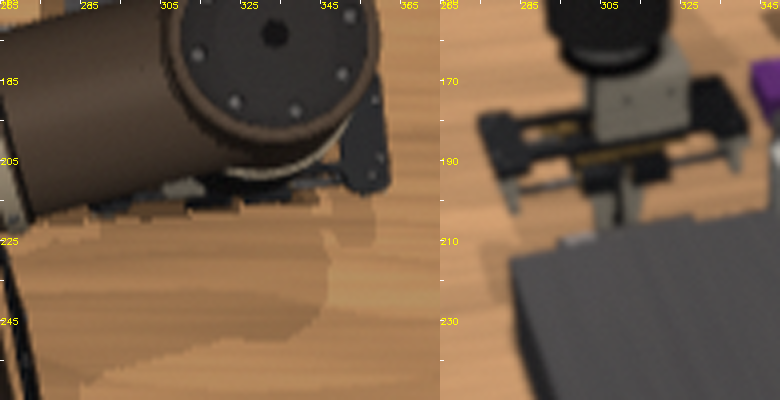

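The drawer is nearly in: only a bit of the handle shows at (300,210) in the scene view. I keep pushing to the stop.

Call:
carry_out:
  deltas:
    - [[0.02, 0, 0, 0, -1], [0.04, 0, 0, 0, -1], [0.04, 0, 0, 0, -1]]

```text
clock: 12.25
tool_pos: [0.5669, -0.0388, 0.0302]
orientation: [180.0, 0.7, 5.6]
force: [-19.4, 2.2, 14.0]
opening: 0.0005
gripper_force: 9.8
```

Call:
carry_out:
  deltas:
    - [[0.015, 0, 0, 0, -1], [0.025, 0, 0, 0, -1], [0.025, 0, 0, 0, -1]]

```text
clock: 12.55
tool_pos: [0.567, -0.0392, 0.0295]
orientation: [180.0, 1.2, 5.6]
force: [-31.9, 3.3, 22.6]
opening: 0.0005
gripper_force: 15.8
```

Hard stop reached, so the drawer is shut. Back off, then rise.

Call:
carry_out:
  deltas:
    - [[-0.06, 0, 0, 0, -1], [-0.2, 0, 0, 0, -1], [-0.4, 0, 0, 0, -1], [-0.5, 0, -0.2, 0, -1], [-0.5, 0, -0.45, 0, -1]]

```text
clock: 13.05
tool_pos: [0.4747, -0.0479, 0.1205]
orientation: [180.0, 0.3, 5.7]
force: [3.3, 1.3, -0.4]
opening: 0.0001
gripper_force: 0.0
```

Call:
carry_out:
  deltas:
    - [[0, 0, -0.2, 0, 1], [0, 0.2, -0.35, 0.02, 1], [0, 0.4, -0.35, 0.04, 1], [0, 0.6, -0.35, 0.06, 1], [0, 0.8, -0.35, 0.08, 1]]

```text
clock: 13.55
tool_pos: [0.4957, -0.2077, 0.1923]
orientation: [-179.9, -0.1, -23.3]
force: [1.5, 0.1, 0.5]
opening: 0.0354
gripper_force: 0.0
```

Run:
```python
from crop import *
go(.429,-.259,.15,-57.5)
b=ctrl.snapshot("top");a=ctrl.snapshot("scene")
montage([np.hstack([crop(b,255,140,60,75,7),crop(a,325,165,45,75,7)])],"m7")
for k,s in(("S1",a),("T1",b)):
    s.pop("shot",None);np.savez(f"{k}.npz",**s)
```

```text
at [ 0.4957 -0.2077  0.1923] [-1.7995e+02 -1.4000e-01 -2.3330e+01] shift [-0.205  0.368  0.211] turn 0.0949
```

View pics/m7.png

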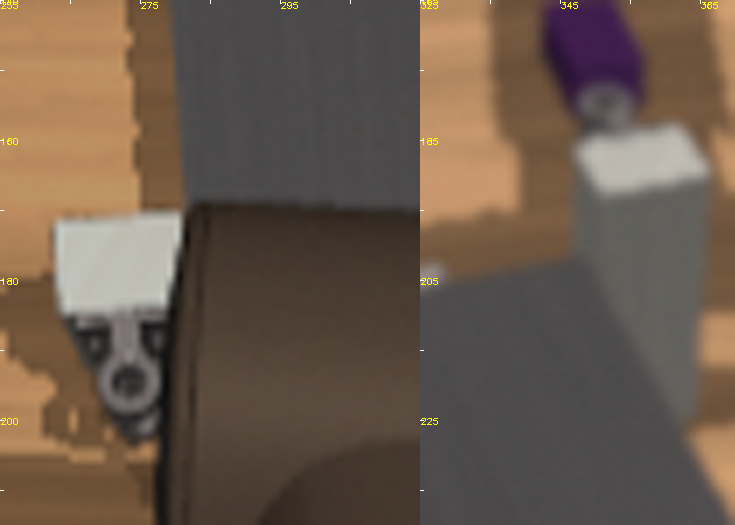

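The jamb's top is at (264–281,171–184) in the top view, with the upper knuckle hole at (273,194). In the scene view that hole is at (351,179). The drawer is shut: no wood shows. Next, hover over the leaf.

Call:
carry_out:
  deltas:
    - [[0, 0.1, 0, 0.024, 1], [-0.1, 0.2, 0, 0.048, 1], [-0.205, 0.368, 0.1, 0.072, 1], [-0.205, 0.368, 0.21, 0.0945, 1], [-0.205, 0.368, 0.21, 0.0945, 1]]

```text
clock: 14.15
tool_pos: [0.4265, -0.2576, 0.1475]
orientation: [179.9, 0.2, -57.3]
force: [-0.6, 0.2, 0.3]
opening: 0.0829
gripper_force: 0.0
```

Run:
```python
from h import *
np.set_printoptions(precision=4,suppress=True)
go(.430,-.261,.018,-57.3)
S=dict(np.load("S1.npz"));T=dict(np.load("T1.npz"))
ct=lambda L:[(255+(u+.5)/7-.5,140+(v+.5)/7-.5) for u,v in L]
cs=lambda L:[(325+(u-420+.5)/7-.5,165+(v+.5)/7-.5) for u,v in L]
K=[(-.136,.124,.132)];bl,br,fl=(-.074,.148,.132),(-.074,.1,.132),(-.11,.148,.132)
p,r=fit([(T,[bl,br,fl]+K,ct([(54,222),(183,212),(62,314),(129,382)])),(S,[bl,br,fl]+K,cs([(709,180),(600,193),(685,125),(604,103)]))],np.load("base.npy"))
print(p,np.degrees(p[2]),tf(p,(-.136,.124,.091)),r.T)
print("hole tri",tri(T,ct([(129,382)])[0],S,cs([(604,103)])[0]),atz(T,ct([(129,382)])[0],.132),atz(S,cs([(604,103)])[0],.132))
```

```text
at [ 0.4265 -0.2576  0.1475] [179.89   0.16 -57.28] shift [ 0.026 -0.007  0.647] turn 0.0001
[ 0.7269 -0.0221  0.0865] 4.956012193813142 [[0.5807 0.0897 0.091 ]] [[-0.2512  0.0331 -0.6275 -0.2019 -0.0848 -0.4136 -1.035  -0.1398]
 [-0.6262 -0.3769  0.0158 -0.2813 -1.2132 -0.2416 -0.1689 -0.446 ]]
hole tri [0.5804 0.0898 0.1301] [0.58   0.0892 0.132 ] [0.5831 0.0895 0.132 ]
```

Call:
carry_out:
  deltas:
    - [[0.026, -0.007, 0.0, 0, 1], [0.026, -0.007, 0.2, 0, 1], [0.026, -0.007, 0.4, 0, 1], [0.026, -0.007, 0.645, 0, 1], [0.026, -0.007, 0.645, 0, 1]]

```text
clock: 14.65
tool_pos: [0.4301, -0.2604, 0.0161]
orientation: [179.6, 0.4, -56.9]
force: [-1.6, -0.4, -0.4]
opening: 0.0878
gripper_force: 0.0
```

Call:
carry_out:
  deltas:
    - [[0, 0, 0, 0, -1], [0, 0, 0, 0, -1], [0, 0, 0, 0, -1], [0, 0, 0, 0, -1], [0, 0, 0, 0, -1]]

```text
clock: 15.15
tool_pos: [0.4333, -0.2616, 0.0217]
orientation: [-179.9, -0.1, -57.1]
force: [-0.9, 0.1, -0.3]
opening: 0.0529
gripper_force: 0.0
```

Call:
carry_out:
  deltas:
    - [[0, 0, 0, 0, -1], [0, 0, 0, 0, -1], [0, 0, 0, 0, -1], [0, 0, 0, 0, -1], [0, 0, 0, 0, -1]]

```text
clock: 15.65
tool_pos: [0.4325, -0.2615, 0.0203]
orientation: [180.0, 0.0, -57.1]
force: [-0.5, -0.5, 0.7]
opening: 0.0132
gripper_force: 0.4
```

Call:
carry_out:
  deltas:
    - [[0, 0, 0, 0, -1], [0, 0, 0, 0, -1], [0, 0, 0, 0, -1], [0, 0, 0, 0, -1], [0, 0, 0, 0, -1]]

```text
clock: 16.15
tool_pos: [0.4326, -0.2615, 0.0204]
orientation: [180.0, 0.0, -57.1]
force: [0.7, 0.1, -0.6]
opening: 0.0077
gripper_force: 30.0
```

Call:
carry_out:
  deltas:
    - [[0, 0, -0.1, 0, -1], [0, 0, -0.3, 0, -1], [0, 0, -0.5, 0, -1], [0, 0, -0.65, -0.02, -1], [0, 0, -0.65, -0.04, -1]]

```text
clock: 16.65
tool_pos: [0.4352, -0.2623, 0.1551]
orientation: [-179.8, -0.4, -42.4]
force: [0.7, -0.5, -1.9]
opening: 0.008
gripper_force: 30.0
```

```bash
cat >> h.py <<'E'
def tcp_for(h,yaw,z,dx=0,dy=0,off=(.0404,0)):  # TCP so that held hole is at jamb hole h + (dx,dy) in yaw frame
    c,s=np.cos(np.radians(yaw)),np.sin(np.radians(yaw));x=dx-off[0];y=dy-off[1]
    return h[0]+c*x-s*y,h[1]+s*x+c*y,z,yaw
E
python3 - <<'E'
from h import *
t=tcp_for((.5803,.0895),5.5,.15,-.03,-.1);print(t);go(*t)
E
```

```text
(np.float64(0.519808682886973), np.float64(-0.016787160814141652), 0.15, 5.5)
at [ 0.4352 -0.2623  0.1551] [-179.79   -0.42  -42.37] shift [-0.515 -1.192  0.026] turn -0.133
```

Call:
carry_out:
  deltas:
    - [[-0.05, -0.12, 0, -0.022, -1], [-0.1, -0.24, 0, -0.044, -1], [-0.15, -0.36, 0, -0.066, -1], [-0.2, -0.48, 0, -0.088, -1], [-0.26, -0.6, 0, -0.11, -1]]

```text
clock: 17.15
tool_pos: [0.476, -0.1371, 0.1504]
orientation: [-180.0, -0.0, -2.8]
force: [0.7, -0.1, -0.6]
opening: 0.0079
gripper_force: 30.0
```

Call:
carry_out:
  deltas:
    - [[0, 0, 0, 0, -1], [0, 0, 0, 0, -1]]

```text
clock: 17.35
tool_pos: [0.4757, -0.1375, 0.1503]
orientation: [-180.0, 0.0, -3.1]
force: [-0.7, 0.3, -0.8]
opening: 0.0079
gripper_force: 30.0
```

Run:
```python
from h import *
t=tcp_for((.5803,.0895),5.5,.15,-.03,-.1);go(*t)
```

```text
at [ 0.4757 -0.1375  0.1503] [-1.7999e+02  2.0000e-02 -3.0800e+00] shift [ 0.188 -0.615  0.002] turn -0.0238
```

Call:
carry_out:
  deltas:
    - [[0.09, -0.2, 0, -0.0238, -1], [0.188, -0.4, 0, -0.0238, -1], [0.188, -0.615, 0, -0.0238, -1], [0.188, -0.615, 0, -0.0238, -1], [0.188, -0.615, 0, -0.0238, -1]]

```text
clock: 17.85
tool_pos: [0.5197, -0.0171, 0.1502]
orientation: [180.0, 0.0, 5.5]
force: [-0.4, -0.4, -1.2]
opening: 0.0076
gripper_force: 30.0
```

Run:
```python
from crop import *
o=ctrl.get_obs();print(o["tool_pos"],o["orientation"])
b=ctrl.snapshot("top");a=ctrl.snapshot("scene")
yaw=np.radians(o["orientation"][2]);X=o["tool_pos"]+np.array([.0404*np.cos(yaw),.0404*np.sin(yaw),.0096+.012])
print(X,proj(b,X),proj(a,X))
for n in["leaf_hole","jamb_hole"]:
  for k,s in(("T",b),("S",a)):print(n,k,[(np.round(r["centre"],1),round(r["p"],2)) for r in ctrl.spot_point(s,n)[:2]])
montage([np.hstack([crop(b,260,165,60,60,7),crop(a,300,155,64,70,6)[:420]])],"m8")
for k,s in(("S2",a),("T2",b)):
    s.pop("shot",None);np.savez(f"{k}.npz",**s)
```

```text
[ 0.5196623  -0.01705956  0.15015488] [1.79994671e+02 4.34217298e-02 5.48395283e+00]
[ 0.55987739 -0.01319866  0.17175488] [313.52852614 200.52828798] [315.07709451 167.72059248]
leaf_hole T [(array([400.2, 190.9]), 0.26)]
leaf_hole S [(array([315. , 169.2]), 0.66), (array([351.4, 188.6]), 0.36)]
jamb_hole T []
jamb_hole S [(array([350.8, 190.5]), 0.72)]
```

View pics/m8.png

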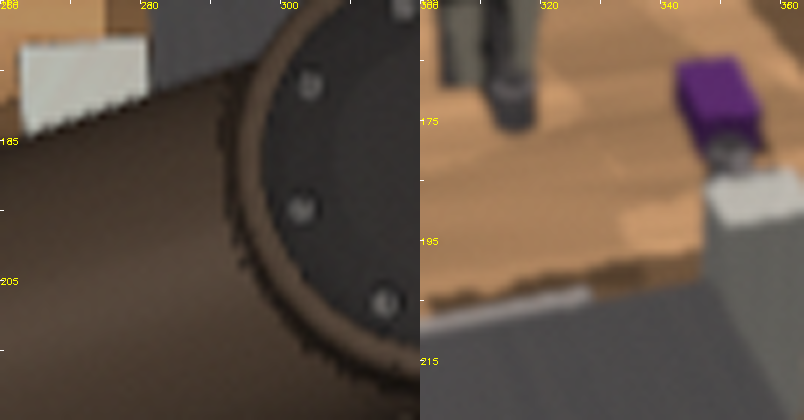

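In the scene crop the held knuckle is at (315,170), hanging clear above the table; the upper fixed knuckle's hole is at (351,179). The arm hides both in the top view. The viewing allowance is used up, so from here I measure numerically, with a silhouette fit.

Run:
```python
from h import *
np.set_printoptions(precision=2,suppress=True,linewidth=250)
S=dict(np.load("S2.npz"));im=S["color"].astype(int)
ch=(im[...,0]-im[...,2])
print("R-B rows162..180, cols 306..324");
for y in range(162,181):print(y,ch[y,306:325])
X=np.array([.5599,-.0132,.1598]);a=np.linspace(0,2*np.pi,36)
for z in(.012,-.012):
    c=proj(S,X+np.c_[.012*np.cos(a),.012*np.sin(a),0*a+z]);print("circ",z,c.min(0),c.max(0),proj(S,X+[0,0,z]))
print("mid",proj(S,X),"d/dx 10mm",proj(S,X+[.01,0,0])-proj(S,X),proj(S,X+[0,.01,0])-proj(S,X),proj(S,X+[0,0,.01])-proj(S,X))
print("jamb",proj(S,[.5803,.0895,.091]))
print("gray");print(im[162:181,306:325].mean(2).astype(int))
```

```text
R-B rows162..180, cols 306..324
162 [15 16 15 13  7  2  4  3  6  9 14 17 27 47 66 72 72 71 73]
163 [14 16 15 12  7  2  2  4  6  9 13 19 29 49 66 71 71 71 71]
164 [14 16 16 14 10  4  2  4  6 10 14 18 31 51 67 72 70 71 71]
165 [13 14 15 15 11  5  4  4  7  9 14 17 31 54 70 73 71 71 71]
166 [13 15 15 14 11  5  3  4  5  8 11 15 28 53 71 75 73 70 70]
167 [12 15 16 15 10  5  3  3  4  6  6 11 25 50 70 78 77 72 71]
168 [17 20 23 19 11  5  3  3  4  3  4  8 20 48 72 81 82 79 76]
169 [40 45 44 39 20  6  4  4  5  5  5  6 19 49 77 86 87 86 84]
170 [69 71 70 62 38 11  3  5  6  5  5  5 21 53 82 90 91 91 88]
171 [85 84 86 77 56 26  5  4  4  5  3  6 22 55 82 90 91 90 88]
172 [91 90 90 86 71 41 11  3  4  3  3  5 23 55 80 87 87 87 85]
173 [89 89 90 87 77 54 23  5  2  3  2  4 21 52 77 85 85 83 82]
174 [87 86 86 85 80 63 32  6  1  2  2  3 18 50 74 83 83 82 82]
175 [84 84 84 83 80 69 42 16  5  4  4  7 24 53 75 81 81 79 78]
176 [83 82 82 82 81 75 57 38 26 20 21 29 42 61 73 76 74 73 72]
177 [81 81 81 80 81 78 72 62 53 47 48 53 61 69 72 72 70 69 70]
178 [80 79 78 80 80 79 77 74 68 66 65 66 69 71 71 70 70 69 7
[... 1145 characters left out ...]
51 144 122  86  61  57  62  60  59  59  69 103 135 145 146 144 144]
 [151 151 150 146 133 102  70  58  57  59  55  56  67  99 130 140 140 140 139]
 [146 145 145 143 136 114  81  59  56  56  55  54  64  96 127 137 139 138 137]
 [140 140 139 138 134 120  91  67  58  57  55  57  70  99 126 135 135 132 130]
 [136 137 135 136 135 127 108  88  75  69  68  75  90 109 125 128 124 121 120]
 [135 135 135 134 134 131 123 113 101  95  95 100 110 117 120 118 116 115 116]
 [133 133 133 132 132 131 129 126 119 115 114 115 119 120 120 118 117 118 116]
 [132 131 132 133 132 131 129 126 123 122 118 119 119 119 119 119 118 120 119]
 [135 134 135 133 129 127 124 123 122 121 121 120 121 120 121 121 122 123 122]]
```

Call:
carry_out:
  deltas:
    - [[-0.2, 0, -0.1, 0.02, -1], [-0.4, -0.1, -0.2, 0.04, -1], [-0.5, -0.3, -0.2, 0.06, -1], [-0.5, -0.5, -0.2, 0.08, -1], [-0.5, -0.7, -0.2, 0.1, -1]]

```text
clock: 18.65
tool_pos: [0.4068, 0.1098, 0.1914]
orientation: [-179.9, -0.0, -30.4]
force: [1.2, 0.7, -0.4]
opening: 0.008
gripper_force: 30.0
```

Call:
carry_out:
  deltas:
    - [[0, 0, 0, 0.02, -1], [0, 0, 0, 0.04, -1], [0, 0, 0, 0.06, -1], [0, 0, 0, 0.08, -1], [0, 0, 0, 0.08, -1]]

```text
clock: 19.15
tool_pos: [0.4075, 0.1089, 0.1905]
orientation: [-180.0, 0.0, -58.9]
force: [0.2, -0.2, -0.9]
opening: 0.008
gripper_force: 30.0
```

```bash
python3 -c "
from h import *
go(.40,.26,.19,-60); print(ctrl.get_obs()['joint_pos'].round(0))"
```

```text
at [0.4075 0.1089 0.1905] [-1.7999e+02  1.0000e-02 -5.8920e+01] shift [-0.666 -0.358  0.003] turn 0.003
[ 42.  -2. -32.  -0. -60. -11.]
```

Call:
carry_out:
  deltas:
    - [[-0.2, -0.1, 0, 0.003, -1], [-0.4, -0.2, 0, 0.003, -1], [-0.666, -0.358, 0, 0.003, -1], [-0.666, -0.358, 0, 0.003, -1], [-0.666, -0.358, 0, 0.003, -1]]

```text
clock: 19.65
tool_pos: [0.3997, 0.2618, 0.1901]
orientation: [180.0, -0.0, -59.6]
force: [-0.8, -0.2, -1.9]
opening: 0.0078
gripper_force: 30.0
```

Call:
carry_out:
  deltas:
    - [[0, 0, 0, 0, -1], [0, 0, 0, 0, -1]]

```text
clock: 19.85
tool_pos: [0.3996, 0.2592, 0.1904]
orientation: [180.0, -0.0, -59.8]
force: [0.0, -0.4, -1.2]
opening: 0.0074
gripper_force: 30.0
```

Run:
```python
from h import *
np.set_printoptions(precision=2,suppress=True,linewidth=250)
o=ctrl.get_obs();print(o["tool_pos"],o["orientation"])
b=ctrl.snapshot("top");a=ctrl.snapshot("scene");c,s=np.cos(np.radians(o["orientation"][2])),np.sin(np.radians(o["orientation"][2]))
X=o["tool_pos"]+np.array([.0404*c,.0404*s,.0096])
for k,q in(("T",b),("S",a)):
    print(k,"top",proj(q,X+[0,0,.012]),"bot",proj(q,X-[0,0,.012]),[(np.round(r["centre"],1),round(r["p"],2)) for r in ctrl.spot_point(q,"leaf_hole")[:2]])
    u,v=proj(q,X).round().astype(int);im=q["color"].astype(int)
    w=im[v-9:v+10,u-10:u+11];print("cols",u-10,"rows",v-9)
    print((w[...,0]-w[...,2]));print(w.mean(2).astype(int))
for k,q in(("S3",a),("T3",b)):
    q.pop("shot",None);np.savez(f"{k}.npz",tcp=o["tool_pos"],rpy=o["orientation"],**q)
```

```text
[0.4  0.26 0.19] [179.98  -0.01 -59.83]
T top [210.23 256.16] bot [212.25 256.34] [(array([212.1, 254.4]), 0.45)]
cols 201 rows 247
[[46 82 82 81 82 82 81 76 71 77 71 71 71 73 72 73 82 83 82 82 83]
 [36 69 81 80 81 81 76 71 71 71 71 71 71 71 72 71 77 81 82 82 82]
 [ 6 39 79 76 77 76 70 71 71 71 71 72 72 72 71 72 72 83 83 83 83]
 [-1 19 65 68 58 59 58 58 58 55 55 59 64 70 70 70 71 81 80 80 81]
 [-1  4 33 66 39 38 38 29 19 13 14 22 32 48 55 69 68 74 76 76 76]
 [-1 -3 17 55 39 38 28 14  8  7  6  8  7  6 19 55 66 67 75 75 75]
 [26 34 24 34 38 32 13  8  6  5  7  9  8  8  6 19 55 66 75 75 74]
 [46 56 36 37 35 20  7  7  4  8 23 24 10  7  8  5 31 70 74 75 76]
 [43 52 36 37 34 12  6  6  5 14 36 36 24  7  8  4 18 72 75 76 76]
 [24 37 38 37 27 13  6  4  5 19 38 37 29  7  7  4 16 68 76 77 76]
 [ 5 33 37 29 14 10  7  6  4 16 36 33 16  7  7  4 21 69 74 78 78]
 [ 4 15 23 15  4  5  6  7  4  7 17 14  7  7  7  8 42 70 71 82 81]
 [ 4  3  9  6 -1  0  4  6  6  7  7  7  7  6  7 38 65 72 73 79 83]
 [18 10 10  4 -2 -2  4 12 28 12 12  6 10 24 48 64 73 73 73 73 80]
 [27 13 -3 -2 -2 -4  3 23 61 48 48 46 51 57 
[... 4241 characters left out ...]
72]
 [ 86  88  90  96 105 104  92  71  59  57  56  56  55  51  50  49  50  49  49  55  60]
 [ 79  79  79  81  82  77  68  59  57  57  57  56  53  51  49  50  51  49  51  56  63]
 [ 70  69  69  71  71  65  60  59  58  58  57  57  55  52  50  51  50  51  53  62  77]
 [ 64  63  64  65  65  63  62  63  61  61  61  59  57  54  51  51  51  52  55  62  74]
 [ 64  64  64  65  65  66  64  67  65  64  64  64  62  57  53  53  54  57  59  63  66]
 [ 66  66  66  67  66  67  66  67  67  65  67  66  64  61  57  57  60  63  63  65  67]
 [ 66  67  66  66  66  65  66  66  66  66  66  67  66  65  63  64  65  65  66  66  65]
 [ 66  67  66  66  66  66  66  65  67  67  67  66  67  67  67  67  66  67  68  67  68]]
```

```bash
python3 -c "
from h import *
go(.42,.40,.19,-10)
T=dict(np.load('T3.npz'))
print(atz(T,(210.85,255.73),T['tcp'][2]+.0216)-T['tcp'])"
```

```text
at [0.3998 0.2597 0.1906] [-1.7998e+02  1.0000e-02 -5.9880e+01] shift [-0.556 -0.44   0.003] turn -0.1385
[ 0.02132208 -0.03629838  0.0216    ]
```

Call:
carry_out:
  deltas:
    - [[-0.1, -0.08, 0, -0.022, -1], [-0.2, -0.16, 0, -0.044, -1], [-0.3, -0.24, 0, -0.066, -1], [-0.4, -0.32, 0, -0.088, -1], [-0.5, -0.4, 0, -0.11, -1]]

```text
clock: 20.55
tool_pos: [0.4189, 0.3877, 0.1906]
orientation: [-180.0, -0.0, -19.9]
force: [0.2, 0.3, -0.7]
opening: 0.0082
gripper_force: 30.0
```

```bash
python3 -c "
from h import *
go(.42,.40,.19,-10)"
```

```text
at [0.4189 0.3877 0.1906] [-179.99   -0.    -19.92] shift [-0.016 -0.06   0.003] turn -0.0276
```

Call:
carry_out:
  deltas:
    - [[0, -0.05, 0, -0.02, -1], [0, -0.05, 0, -0.0276, -1], [0, -0.05, 0, -0.0276, -1], [0, -0.05, 0, -0.0276, -1]]

```text
clock: 20.95
tool_pos: [0.4221, 0.396, 0.1904]
orientation: [180.0, 0.0, -10.4]
force: [0.5, -0.2, -0.7]
opening: 0.0081
gripper_force: 30.0
```

Run:
```python
from h import *
np.set_printoptions(precision=4,suppress=True,linewidth=250)
o=ctrl.get_obs();print(o["tool_pos"],o["orientation"])
b=ctrl.snapshot("top");c,s=np.cos(np.radians(o["orientation"][2])),np.sin(np.radians(o["orientation"][2]))
X=o["tool_pos"]+np.array([.0404*c,.0404*s,.0096])
print("top",proj(b,X+[0,0,.012]),"1mm x,y px",proj(b,X+[.01,0,0])-proj(b,X),proj(b,X+[0,.01,0])-proj(b,X))
u,v=proj(b,X).round().astype(int);im=b["color"].astype(int);w=im[v-9:v+10,u-10:u+11];print("cols",u-10,"rows",v-9)
print((w[...,0]-w[...,2]));print(w.mean(2).astype(int))
b.pop("shot",None);np.savez("T4.npz",tcp=o["tool_pos"],rpy=o["orientation"],**b)
```

```text
[0.4221 0.396  0.1904] [179.9924   0.0068 -10.4146]
top [139.3881 236.7742] 1mm x,y px [ 0.3124 -4.2867] [-4.3374 -0.0712]
cols 131 rows 228
[[79 79 80 80 80 79 78 78 79 78 77 79 78 77 78 77 77 78 77 78 78]
 [80 80 79 80 79 78 79 78 79 78 77 78 77 78 77 78 76 77 77 77 77]
 [79 79 79 79 78 78 78 79 77 77 76 77 78 78 77 77 77 77 77 77 78]
 [76 77 77 76 76 77 76 69 63 57 57 59 62 70 77 77 78 77 78 78 77]
 [75 76 76 76 76 74 60 38 26 17 16 14 16 45 60 65 77 76 76 78 77]
 [67 78 77 77 74 59 26  7  5  6  6  7  7  4  6 34 65 76 77 77 76]
 [52 69 69 67 63 26  7  6  4  4  7 13  7  6  4  6 33 62 67 68 67]
 [49 49 49 49 35  7  8  3  3  5 20 51 14  7  3  2  4 26 51 51 51]
 [48 37 35 35 19  6  5  2  3  9 47 75 23  7  3  3  5 20 50 50 49]
 [47  7 -1 -2 -1  1  3  1  1 11 49 62 16  8  3  2  4 22 65 63 49]
 [39 -2 -2  0 -3 -1 -3 -2 -2  0 10 28  3  5  3  1  3 28 78 77 48]
 [15 -1 -1 -1 -2 -1 -1 -2 -1 -2 -2 -3 -1 -1 -1 -2  1 21 64 65 47]
 [ 0 -2 -1 -2 -2 -2 -1 -1 -2 -2 -3 -1 -2 -2 -3  4 17 14 42 47 48]
 [-1 -3 -1 -2 -2 -3 -2 -1 -3 -1 -2 -2 -2 -2  9 53 30 25 49 49 47]
 [ 2 -2 -1 -2 -3 -2 -2 -2 -2 -2 -3 
[... 1249 characters left out ...]
69]
 [ 42  31  31  34  33  33  34  34  32  34  32  31  31  27  27  16  21  38  94  96  68]
 [ 23  26  27  30  31  31  34  33  33  34  34  34  35  32  31  11  24  20  63  69  68]
 [ 17  22  25  26  27  28  31  31  35  33  34  35  35  33  30  58  34  34  70  69  70]
 [ 20  17  23  21  22  26  25  27  30  34  34  34  33  33  34  77  39  53  60  63  64]
 [ 29  17  19  17  21  25  22  22  22  26  32  32  35  35  62  59  58  69  47  57  55]
 [ 26  14  26  25  26  26  22  17  18  22  28  29  28  31  64  53  66  69  63  70  73]
 [ 18  21  25  26  26  26  27  25  27  28  32  25  26  25  30  45  47  50  57  64  73]
 [ 14  22  26  24  23  29  24  25  28  26  31  34  34  34  32  30  28  30  29  30  33]]
```

Run:
```python
from h import *
np.set_printoptions(precision=2,suppress=True,linewidth=250)
T=dict(np.load("T1.npz"));im=T["color"].astype(int)
print("T1 cols 265..283 rows 182..206");print(im[182:206,265:284].mean(2).astype(int));print("R-B");w=im[182:206,265:284];print(w[...,0]-w[...,2])
T0=dict(np.load("T.npz"));im=T0["color"].astype(int);print("T0");print(im[186:202,265:284].mean(2).astype(int))
S=dict(np.load("S1.npz"));im=S["color"].astype(int)
print("S1 cols 343..360 rows 172..192");print(im[172:192,343:360].mean(2).astype(int))
for q in(T,S):
    for X in([.5791,.0906,.132],):print(proj(q,X),proj(q,np.add(X,[.01,0,0])),proj(q,np.add(X,[0,.01,0])))
```

```text
T1 cols 265..283 rows 182..206
[[188 187 187 188 188 188 187 187 186 188 188 188 189 184  57  33  51  59  43]
 [188 187 187 187 186 184 176 172 173 160 160 154 157 153  45  33  53  59  46]
 [151 155 157 154 153 161 146 136 141 112 118 103 103  91  21  33  53  56  49]
 [ 70 117 109  95  94 115 118 118 121 109  99  99  96  72  22  37  54  54  52]
 [ 60 113  96  79  70  72 118 117 117 104  33  33  34  31  24  40  57  56  53]
 [ 58  41  35  36  35  48 118 119 119 114  39  38  54  38  23  42  57  56  54]
 [ 64  52  42  66  45  53 118 118 118 114  38  40  72  43  24  44  59  54  57]
 [ 78  59  48  78  50  53 110 118 117 114  59  37  62  33  24  49  60  53  61]
 [ 84  65  54  48  40  61 103 117 133 114  90  41  36  21  28  50  60  53  61]
 [ 83  71  59  44  49  89 114 107 122 103 109  82  59  21  29  51  61  51  65]
 [ 83  76  67  60  77 111 104  71  61  73 100 111  79  22  32  51  64  49  69]
 [ 82  82  78  67  95 115  63  45  44  46  68 110  95  17  31  53  63  50  70]
 [ 84  85  82  71 103 111  41  60  53  55  67 109 105  17  31  56  64  50  70]
 [ 86  85  83  71  97 110  59  69  50  50 
[... 4388 characters left out ...]
93 103 112 117 121 124 124 128 139]
 [ 87  86  86  86  86  94 115 130 129 129 135 142 152 161 162 163 169]
 [ 86  85  84  92 109 131 154 168 166 163 164 168 173 178 180 179 180]
 [ 83  84  85  98 127 158 176 182 181 180 180 180 182 183 183 182 183]
 [ 85  84  85  96 126 160 180 185 183 182 182 183 183 183 183 182 183]
 [ 89  87  88  93 111 144 171 182 183 182 183 182 183 183 183 184 186]
 [ 90  91  90  91  97 123 157 178 183 183 183 183 184 183 183 184 186]
 [ 90  90  91  92  93 107 138 169 180 183 183 183 182 177 174 172 173]
 [ 91  91  91  91  91  96 115 147 167 172 171 170 165 156 146 139 138]]
[272.43 194.47] [272.54 190.6 ] [268.5  194.39]
[350.88 178.51] [351.71 180.36] [354.15 178.12]
```

Run:
```python
from h import *
go(*tcp_for((.5795,.0907),5.5,.19,-.06));print(tcp_for((.5795,.0907),5.5,.19,-.06))
```

```text
at [0.4221 0.396  0.1906] [-180.     -0.    -10.41] shift [0.567 1.497 0.003] turn -0.0442
(np.float64(0.47956222168393525), np.float64(0.08107708644696951), 0.19, 5.5)
```

Call:
carry_out:
  deltas:
    - [[0.0, 0.2, 0, 0, -1], [0.0, 0.4, 0, 0, -1], [0.0, 0.6, 0, 0, -1], [0.0, 0.8, 0, -0.02, -1], [0.0, 1.0, 0, -0.0442, -1]]

```text
clock: 21.5
tool_pos: [0.3857, 0.1979, 0.1907]
orientation: [-180.0, -0.0, 5.7]
force: [0.7, -1.2, -0.6]
opening: 0.0075
gripper_force: 30.0
```

Call:
carry_out:
  deltas:
    - [[0, 0, 0, 0, -1], [0, 0, 0, 0, -1]]

```text
clock: 21.7
tool_pos: [0.3864, 0.1989, 0.1912]
orientation: [-179.9, -0.1, 5.3]
force: [-0.1, 0.9, -0.6]
opening: 0.008
gripper_force: 30.0
```

Run:
```python
from h import *
go(*tcp_for((.5795,.0907),5.5,.19,-.06))
```

```text
at [0.3864 0.1989 0.1912] [-1.7992e+02 -9.0000e-02  5.3200e+00] shift [0.409 0.63  0.006] turn -0.0005
```

Call:
carry_out:
  deltas:
    - [[0.13, 0.2, 0, 0, -1], [0.26, 0.4, 0, 0, -1], [0.409, 0.63, 0, 0, -1], [0.409, 0.63, 0.1, 0, -1], [0.409, 0.63, 0.2, 0, -1]]

```text
clock: 22.2
tool_pos: [0.4816, 0.0813, 0.15]
orientation: [-180.0, -0.1, 5.2]
force: [-0.6, 0.3, -1.1]
opening: 0.0078
gripper_force: 30.0
```

Call:
carry_out:
  deltas:
    - [[0, 0, 0.1, 0, -1], [0, 0, 0.2, 0, -1], [0, 0, 0.3, 0, -1], [0, 0, 0.345, 0, -1], [0, 0, 0.345, 0, -1]]

```text
clock: 22.7
tool_pos: [0.4794, 0.0822, 0.0803]
orientation: [179.9, 0.1, 5.5]
force: [-0.4, 0.5, -0.8]
opening: 0.0078
gripper_force: 30.0
```

Call:
carry_out:
  deltas:
    - [[0, 0, 0, 0, -1], [0, 0, 0, 0, -1]]

```text
clock: 22.9
tool_pos: [0.4805, 0.0826, 0.0824]
orientation: [-180.0, -0.1, 5.5]
force: [0.8, -0.8, 0.1]
opening: 0.0078
gripper_force: 30.0
```

Run:
```python
from h import *
go(*tcp_for((.5795,.0907),5.5,.0814,-.06));go(*tcp_for((.5795,.0907),5.5,.0814))
```

```text
at [0.4805 0.0826 0.0824] [-1.7997e+02 -9.0000e-02  5.5000e+00] shift [-0.006  0.007  0.005] turn 0.0
at [0.4805 0.0826 0.0824] [-1.7997e+02 -9.0000e-02  5.5000e+00] shift [0.294 0.007 0.005] turn 0.0
```

Insert slowly.

Call:
carry_out:
  deltas:
    - [[0.04, 0.007, 0.005, 0, -1], [0.08, 0.007, 0.005, 0, -1], [0.12, 0.007, 0.005, 0, -1], [0.16, 0.007, 0.005, 0, -1], [0.2, 0.007, 0.005, 0, -1]]

```text
clock: 23.4
tool_pos: [0.5206, 0.0846, 0.0804]
orientation: [180.0, -0.0, 5.5]
force: [0.0, 0.2, -1.1]
opening: 0.008
gripper_force: 30.0
```

Call:
carry_out:
  deltas:
    - [[0.03, 0, 0, 0, -1], [0.06, 0, 0, 0, -1], [0.08, 0, 0, 0, -1], [0.093, 0, 0, 0, -1], [0.093, 0, 0, 0, -1]]

```text
clock: 23.9
tool_pos: [0.5384, 0.0863, 0.0804]
orientation: [-180.0, 0.0, 5.5]
force: [0.6, -0.8, -2.4]
opening: 0.0078
gripper_force: 30.0
```

Call:
carry_out:
  deltas:
    - [[0, 0, 0, 0, -1], [0, 0, 0, 0, -1], [0, 0, 0, 0, -1]]

```text
clock: 24.2
tool_pos: [0.538, 0.0863, 0.0805]
orientation: [-180.0, -0.0, 5.5]
force: [0.6, 0.3, -0.8]
opening: 0.0078
gripper_force: 30.0
```

Run:
```python
from h import *
for i in range(4):
    a=ctrl.snapshot("scene");go(*tcp_for((.5795,.0907),5.5,.0814));print(ctrl.get_obs()["force"].round(1))
    for n in("leaf_hole","jamb_hole"):print(n,[(np.round(r["centre"],1),round(r["p"],2)) for r in ctrl.spot_point(a,n)[:2]])
print(proj(a,[.5795,.0907,.091]))
```

```text
at [0.5381 0.0863 0.0805] [-1.8e+02 -1.0e-02  5.5e+00] shift [ 0.006 -0.002 -0.004] turn 0.0
[-0.6  0.2 -0.1]
leaf_hole [(array([351. , 185.8]), 0.52)]
jamb_hole [(array([353.8, 188.9]), 0.92)]
at [0.5382 0.0863 0.0805] [-1.8e+02 -1.0e-02  5.5e+00] shift [ 0.006 -0.002 -0.004] turn 0.0
[ 0.4  0.6 -0.8]
leaf_hole [(array([350.4, 186.1]), 0.41)]
jamb_hole [(array([351.7, 189.4]), 0.82)]
at [0.5382 0.0863 0.0804] [-180.     0.     5.5] shift [ 0.006 -0.002 -0.005] turn -0.0
[ 0.3 -0.5 -0.7]
leaf_hole [(array([345.7, 182.7]), 0.71), (array([350.7, 189.2]), 0.5)]
jamb_hole []
at [0.5382 0.0863 0.0804] [-180.     -0.      5.49] shift [ 0.006 -0.002 -0.005] turn -0.0
[ 0.   0.3 -1.8]
leaf_hole [(array([350.9, 184.6]), 0.64)]
jamb_hole [(array([350.4, 188. ]), 0.66)]
[350.5475648  189.82164284]
```

Call:
carry_out:
  deltas:
    - [[0.006, -0.002, -0.005, 0, -1], [0.03, -0.002, -0.005, 0, -1], [0.055, -0.002, -0.005, 0, -1], [0.062, -0.002, -0.005, 0, -1], [0.062, -0.002, -0.005, 0, -1]]

```text
clock: 25.3
tool_pos: [0.5476, 0.0869, 0.0804]
orientation: [179.9, 0.4, 5.4]
force: [-9.4, 0.3, 3.3]
opening: 0.0079
gripper_force: 30.0
```

Call:
carry_out:
  deltas:
    - [[0.005, 0, 0, 0, -1], [0.005, 0, 0, 0, -1], [0.005, 0, 0, 0, -1]]

```text
clock: 25.6
tool_pos: [0.5476, 0.0867, 0.0802]
orientation: [179.9, 0.5, 5.4]
force: [-13.5, 0.4, 4.4]
opening: 0.0078
gripper_force: 30.0
```

Call:
carry_out:
  deltas:
    - [[0.005, 0, 0, 0, -1], [0.005, 0, 0, 0, -1], [0.005, 0, 0, 0, -1]]

```text
clock: 25.9
tool_pos: [0.5476, 0.0866, 0.08]
orientation: [179.9, 0.6, 5.4]
force: [-17.3, 1.5, 6.5]
opening: 0.0076
gripper_force: 30.0
```

Contact came 8.3 mm past the target, which matches the 8 mm clearance between the plate end and the fixed knuckles. That confirms x. Back off to the target.

Call:
carry_out:
  deltas:
    - [[-0.03, 0, 0, 0, -1], [-0.06, 0, 0, 0, -1], [-0.066, 0, 0, 0, -1], [-0.066, 0, 0, 0, -1], [-0.066, 0, 0, 0, -1]]

```text
clock: 26.4
tool_pos: [0.5398, 0.087, 0.0816]
orientation: [-180.0, -0.0, 5.5]
force: [0.5, -0.7, -0.3]
opening: 0.0078
gripper_force: 30.0
```

Run:
```python
from h import *
go(*tcp_for((.5795,.0907),5.5,.0814));o=ctrl.get_obs();print(o["force"],o["gripper_force"],o["opening"])
```

```text
at [0.5398 0.087  0.0816] [-1.7999e+02 -3.0000e-02  5.5100e+00] shift [-0.003  0.     0.001] turn 0.0
[ 0.54294084 -0.65115592 -0.34973554] 29.99984085559845 0.007848110647181768
```

```bash
python3 -c "
from plant import ctrl
print(ctrl.close_job())"
```

```text
the job is handed in; nothing more can be done
None
```

I handed the job in at about 26 s: the carton is in the drawer, the drawer is shut to its hard stop, and the leaf is held in the knuckle gap at the pose I measured as aligned. The hand-in returned no verdict, and the leaf's side-to-side (y) position rests on camera measurement alone.

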